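# Draw up the slack frame-support rod level with its mate and hold it

## Task

Two stands on the bench are to carry the bar of a beading frame in their forked heads: one is already set and clamped, the other has its clamp slackened and its rod standing right down in the tube. Take the low rod by its fork, turn it so that its slot lines up with the slot of the set stand's fork, and draw it straight up, without binding or coming out of the tube, until the two forks are level. Leave both stands and everything else where they are, and finish while still gripping and holding the rod there so that I can tighten its clamp.

Things in the scene. Friction and masses are not known exactly. Their poses are not given: they have to be found in the camera images.
- rod: low loose rod and fork, one metal piece, 0.3 kg. Origin: centre of the rod's foot, z up. Rod 16 mm across, 140 mm long; on it the fork: block 46 (x) x 30 (y) x 14 mm, and on that two cheeks 8 mm thick in x, 30 mm in y, 30 mm high. The open 30 mm slot between them runs along y. Cheeks' outer faces are 46 mm apart, pinch them from above. Turns and slides freely in the bore, drops back if let go
- fork (a point): centre of the slot floor of the low rod's fork, 154 mm above the rod's foot, 30 mm below the fork's top; y along the slot, z up; a half turn looks the same
- low_stand: stand of the low rod, 1.9 kg, not fixed to the table. Origin: centre of the underside of its round foot (120 mm across, 20 mm high). Tube 28 mm across; clamp collar 38 mm across, top 145 mm up; thumb screw out to one side below that, within 40 mm of the axis. Bore on the axis 17.4 mm across, floor 20 mm up: there the rod's foot stands at the start, 15 mm of rod showing under the fork
- bore_mouth (a point): centre of the mouth of the low stand's bore, on the collar's top, 145 mm above the stand's origin; z up along the bore
- set_stand: the other stand, of the same make, clamped, not fixed to the table, 220 to 300 mm from the low stand; origin as for the low stand. Its rod is already drawn out 45 to 80 mm
- set_fork (a point): centre of the slot floor of the set stand's fork (same fork as the low rod's), y along its slot, which points at the low stand, z up
- frame_bar: loose straight wooden bar 460 x 24 x 24 mm lying on the table beyond the stands, long in its own y; origin at the centre of its underside; not needed yet, leave alone
- tin: loose open steel tin, 68 mm across, 85 mm high, origin at the centre of its underside; leave alone
- bead_jar: loose small glass jar with a metal cap, 60 mm across, 75 mm high, origin at the centre of its underside; leave alone
- scissors: loose scissors lying flat, 190 mm long, 10 mm high, blades to +x; origin near the pivot; leave alone
There are look-alikes about, which are no part of the job. There is more than one size of the rod; the job needs the middle-sized.

How it is judged:
By the outcome, as a careful person would: the job done as asked, in the order asked, and still so for the second after the job is handed in, while the arm keeps its last pose, push and grip.
It also fails if it takes over 42 s, if anything falls off the work surface, if the arm or the gripper's body presses on something with over 40 N, if the wrist force passes 120 N, or if a joint passes its speed limit or range.

## Robot

A 6-joint arm with a two-finger parallel gripper is mounted at the origin on the work surface. World frame = base frame: x ahead of the robot, y to its left, z up, the work surface at z = 0. Lengths are in m, angles in degrees, forces in N, time in s.
With the tool pointing down it reaches from about 0.4 to 0.925 m from the base axis. Payload 12.5 kg.
Tool frame: the origin (TCP) lies on the centre line of the jaws, within the pads' length; the fingertips stand 19 mm ahead of it and the grasp point (between the pads) is the TCP; z points along the fingers, y is the line along which they close (so a half turn about z gives the same grasp; the last joint's range is limited). The gripper opens to 95 mm and grips with 3 to 60 N. Pads are 20 mm wide; open, the fingers measure 119 mm over their backs; the gripper's body (75 mm by 180 mm) begins 59 mm behind the grasp point.
Start: joints at [-83.056, 28.126, 89.318, -0, 62.55, -6.05], TCP at [0.141, -0.609, 0.234] pointing down, gripper open.
Joint ranges: [-177.58, 177.58], [-47.91, 125.51], [2.72, 160], [-65.01, 245.01], [3.68, 167.84], [-153.87, 153.87]. Speed limits (degrees/s): [127.2, 127.2, 159.86, 180, 180, 180].

## Interface

Orientations are given as a 3x3 rotation matrix whose columns are the frame's x, y, z axes.
In Python, from cell import sense, snapshot, sign_off, silhouettes, pinpoint gives the robot as it stands.
- The arm moves only by the shell command python3 -m creep 'ROWS' [FORCE]. ROWS is a JSON object of lists of equal length, an entry for each row: "dp": the shift along the tool's x, y, z in mm, a list of three; "rot": the turn, a rotation vector about the tool's x, y, z in degrees, a list of three; "hand": the closure, from 0 (fully open) to 1 (shut). In form: {"dp": [[dx, dy, dz], ...], "rot": [[wx, wy, wz], ...], "hand": [hand, ...]}. A call has 1 to 8 rows; each row shifts and turns the commanded pose from where the row before left it, along the tool's axes as they then stand; what a row does not reach is not made up. A row lasts 1/12 s, in which the tool goes at most 41.7 mm and 7.16 degrees, less where a joint would pass 70% of its speed; a pose out of reach is approached as far as the arm can. A call with a gripper value outside its range is refused whole. The fingers move at their own pace and stop on an object; FORCE is the grip in N (left out, the last holds). Time passes only in rows, so rows that do not move let the fingers close. It gives the time, the measured TCP pose, the force, the opening and the grip force at its end, in the units of the state.
- sense(): the state, without advancing time (a new reading comes with each control period).
- snapshot(name): name is "scene" or "top" or "wrist"; returns a dict with "image" (384x512x3 uint8, blue, green, red), "z_map" (384x512 float32, m along the optical axis (not along the pixel's ray), 0 where there is no reading), "fovy" (degrees; the focal length in pixels is half the picture's height over the tangent of half this angle, whatever the lens; pixels are square), "cx", "cy" (the principal point, pixels), "dist" ([k1, k2, p1, p2, k3] as OpenCV has them; the pictures are not rectified), "eye" and "attitude" of the camera in the world. Camera axes: x right, y down, z forward; pixel columns grow to the right and rows downward; lengths in m; the calibration is good to about 2 mm. A picture is of the moment at which its call begins.
- sign_off(): hands the job in; it is judged then, once.
Trained networks look in a picture, given as the dict that the camera call returned (one of the last four; its "shot" number tells which), for a name from the list of things; names that differ only in an ending like _2 or _b are one class to them, and where a whole thing is asked for, a point or a joint stands for the part that bears it (a point fixed in the world has none). Each returns a list of dicts, best first, with "p" (0 to 1); they miss things now and then, are a little off and sometimes report something else, mostly with a low value. They report only what shows in the picture. A call takes as long as a camera call. They do not tell look-alikes from the thing itself.
- silhouettes(picture, label): "mask" (384x512 bool, what is visible of it) and "rect" ([centre column, centre row, width, height] in pixels, round what is visible of it).
- pinpoint(picture, label): "position" ([row, column] in pixels: a listed point, or the origin of a listed thing).
The state is a dict: "clock": time; "qpos": joint angles; "joint_vel": joint speeds; "joint_efforts": joint torques, N m; "ee_pos": TCP position; "tcp_rot": TCP orientation; "wrist_force": force on the tool from outside, world axes, zero at the start; "wrist_torque": the same for the moment, N m; "width": opening from 0.0 (shut) to 1.0 (fully open); "finger_force": force on a finger pad.
Only numpy, scipy, OpenCV 4.12 (cv2) and the standard library are available. Lean on these libraries where they do the work, as an engineer would, in place of code of your own. Each camera call takes 0.05 s, during which the arm holds its last target. There are 200 camera calls.

## Working session

There is one attempt and no reset: what is moved stays moved. The work goes in short steps, Python scripts to look and compute and a shell command to move; the robot and the scene stay as the last step left them, time stands still between calls to the robot, and variables do not carry over. Pictures are saved under pics/ and viewed, at most 10 in all, crops included, and the job is handed in when it is done.

```bash
mkdir -p pics; ls; cat > h.py <<'E'
import numpy as np, cv2
from cell import sense, snapshot, silhouettes, pinpoint
def K(p):
    f=p["image"].shape[0]/2/np.tan(np.radians(p["fovy"])/2)
    return np.array([[f,0,p["cx"]],[0,f,p["cy"]],[0,0,1.]])
def ray(p,px):  # px Nx2 (col,row) -> world dirs with camera z=1
    n=cv2.undistortPoints(np.float64(px).reshape(-1,1,2),K(p),np.float64(p["dist"])).reshape(-1,2)
    return np.c_[n,np.ones(len(n))]@np.array(p["attitude"]).T
def at_z(p,px,z):
    d=ray(p,px); e=np.array(p["eye"]); return e+d*((z-e[2])/d[:,2])[:,None]
def deep(p,px):
    px=np.array(px).reshape(-1,2); i=px.round().astype(int); z=p["z_map"][i[:,1],i[:,0]]
    return np.array(p["eye"])+ray(p,px)*z[:,None]
def cloud(p,mask):
    r,c=np.nonzero(mask&(p["z_map"]>0)); return deep(p,np.c_[c,r])
E
python3 - <<'E'
from h import *
np.set_printoptions(precision=4,suppress=True)
for n in ["scene","top"]:
    p=snapshot(n); cv2.imwrite(f"pics/{n}0.png",p["image"])
    print(n,p["eye"],p["fovy"],p["dist"])
    for l in ["rod","low_stand","set_stand","frame_bar","tin","bead_jar","scissors"]:
        for s in silhouettes(p,l):
            c=cloud(p,s["mask"]); print(l,round(s["p"],2),np.round(s["rect"]),np.median(c,0) if len(c) else None, c[:,2].max() if len(c) else None)
    for l in ["fork","set_fork","bore_mouth"]:
        for s in pinpoint(p,l):
            q=s["position"]; print(l,round(s["p"],2),np.round(q),deep(p,[[q[1],q[0]]]))
E
```

```text
pics
scene [ 0.9679 -0.6928  1.2961] 42.35779520015787 [-0.1312  0.      0.      0.      0.    ]
rod 0.71 [173. 238.  14.  25.] [ 0.4758 -0.2133  0.1038] 0.12855983866838439
rod 0.66 [213. 195.  17.  20.] [ 0.5365 -0.0941  0.1756] 0.2069326665658413
rod 0.55 [206. 252.  29.  58.] [ 0.604  -0.2368  0.216 ] 0.26006058576735547
low_stand 0.72 [137. 290.  28.  30.] [ 0.4574 -0.3747  0.0683] 0.0839749438399946
low_stand 0.63 [216. 223.  42.  45.] [ 0.5507 -0.0964  0.016 ] 0.2548678024654547
set_stand 0.83 [272. 156.  39.  76.] [0.6013 0.1393 0.0196] 0.26697790994964055
set_stand 0.35 [259.  95.  16.  30.] [0.4183 0.4005 0.0583] 0.09233032795142071
frame_bar 0.9 [306. 236.  72. 128.] [ 0.7888 -0.0147  0.0235] 0.035200360369463946
frame_bar 0.34 [276. 137.  18.  30.] [0.5983 0.142  0.231 ] 0.26697790994964055
tin 0.66 [260.  96.  18.  26.] [0.4181 0.4015 0.0577] 0.09233032795142071
tin 0.35 [136. 290.  27.  31.] [ 0.4587 -0.3749  0.071 ] 0.0839749438399946
bead_jar 0.88 [137. 291.  28.  24.] [ 0.4599 -0.3757  0.0708] 0.0839749438399946
scissors 0.6 [314. 131.  46.  33.] [0.6157 0.3873 0.007
[... 775 characters left out ...]
[0.7829 0.0162 0.023 ] 0.030781311177724202
tin 0.58 [101. 253.  32.  24.] [0.4167 0.4245 0.0454] 0.08893908271583162
bead_jar 0.65 [383. 267.  30.  23.] [ 0.4465 -0.3564  0.0727] 0.0798240901201337
scissors 0.77 [123. 178.  35.  56.] [0.6039 0.3866 0.0072] 0.014997469655516849
scissors 0.26 [193. 183.  23.  28.] [0.5964 0.1459 0.232 ] 0.262105415689908
scissors 0.17 [290. 222.  16.  19.] [ 0.5347 -0.0884  0.1753] 0.20742609632073183
fork 0.89 [195. 356.] [[ 0.603  -0.2382  0.2146]]
fork 0.57 [229. 286.] [[ 0.5177 -0.0834  0.1439]]
set_fork 0.89 [182. 191.] [[0.5965 0.1501 0.2307]]
bore_mouth 0.94 [223. 288.] [[ 0.5279 -0.0845  0.1746]]
bore_mouth 0.27 [227. 286.] [[ 0.5218 -0.0837  0.1438]]
```

```bash
python3 - <<'E'
import cv2,numpy as np
s=cv2.imread("pics/scene0.png");t=cv2.imread("pics/top0.png")
a=cv2.resize(s[110:310,120:320],(600,600),interpolation=cv2.INTER_CUBIC)
cv2.imwrite("pics/sc.png",a)
cv2.imwrite("pics/tc.png",cv2.resize(t[130:290,170:400],(800,556),interpolation=cv2.INTER_CUBIC))
E
```

```text
(no output)
```

View pics/sc.png

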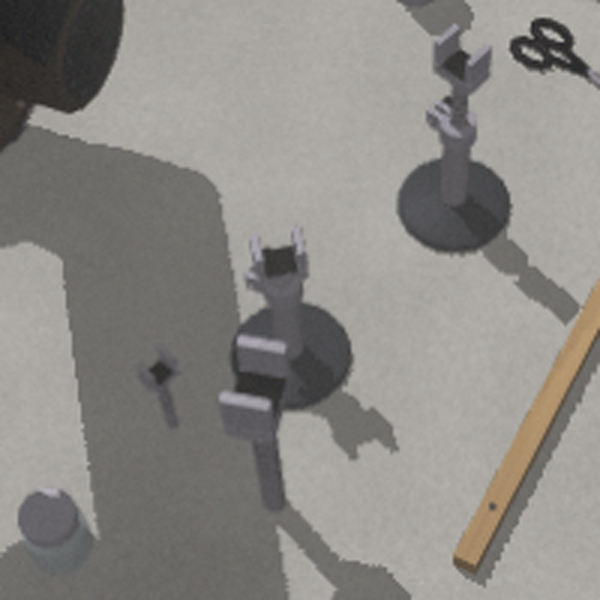

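View pics/tc.png

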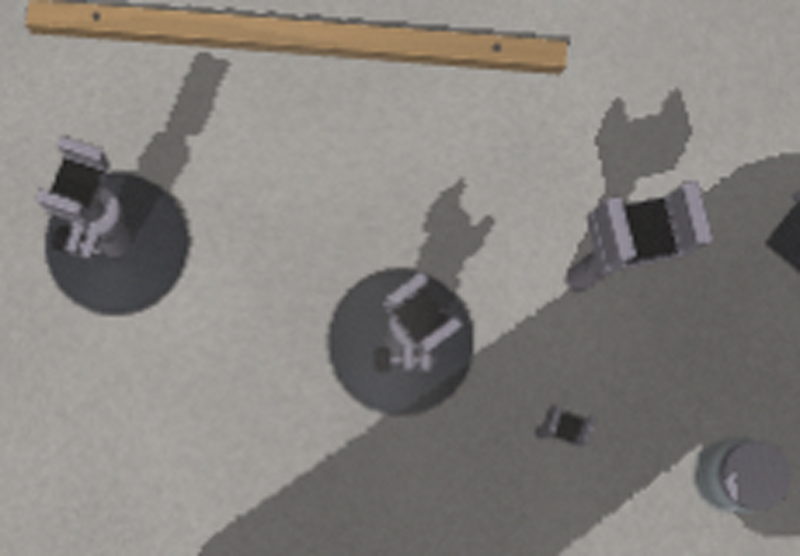

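Candidates for the rod: a large free-standing one at top (353,199), scene (206,252); a small free-standing one at top (333,252), scene (173,238); and the one seated in a stand at top (291,219), scene (213,195). The last is the middle size, its top at 0.204–0.207 m equals 20+154+30 mm, and it stands in the low stand. The enlarged crops confirm this. Its slot lies about 55° off the line to the set stand.

```bash
cat >> h.py <<'E'
def near(p,xy,r,z0,z1):
    c=cloud(p,np.ones(p["z_map"].shape,bool))
    return c[(np.hypot(*(c[:,:2]-xy).T)<r)&(c[:,2]>z0)&(c[:,2]<z1)]
def circ(c):
    from scipy.optimize import least_squares
    h=cv2.convexHull(np.float32(c[:,:2])).reshape(-1,2)
    f=least_squares(lambda v:np.hypot(h[:,0]-v[0],h[:,1]-v[1])-v[2],[*h.mean(0),.06],loss="soft_l1",f_scale=.002); return f.x
E
python3 - <<'E'
from h import *
np.set_printoptions(precision=4,suppress=True)
s=sense(); print(s["tcp_rot"],s["wrist_force"])
for n in ["scene","top"]:
    p=snapshot(n)
    for nm,xy,zf in [("low",(.535,-.088),.195),("set",(.597,.147),.25)]:
        print(n,nm,"foot",circ(near(p,xy,.10,.012,.027)))
        c=near(p,xy,.045,zf-.003,.28); print(" top",len(c),c[:,2].max(),np.percentile(c[:,2],[50,90]),cv2.minAreaRect(np.float32(c[:,:2]*1000)))
        c=near(p,xy,.012,.1,.28); print(" floor",np.median(c,0),len(c))
p=snapshot("wrist"); cv2.imwrite("pics/w0.png",p["image"]);print(p["eye"],np.array(p["attitude"]))
E
```

```text
[[ 0.9744  0.2249  0.    ]
 [ 0.2249 -0.9744 -0.0001]
 [ 0.      0.0001 -1.    ]] [-0.2135 -0.0647  0.3535]
scene low foot [ 0.5372 -0.0949  0.0574]
 top 75 0.20792509989924945 [0.2019 0.2064] ((536.0733642578125, -93.22450256347656), (46.13589096069336, 31.83588981628418), 41.1037712097168)
 floor [ 0.5364 -0.0899  0.1748] 58
scene set foot [0.5982 0.145  0.0576]
 top 93 0.26494421006204893 [0.2578 0.2619] ((597.1051635742188, 147.2003936767578), (29.816545486450195, 49.818817138671875), 78.2280502319336)
 floor [0.598  0.1427 0.175 ] 124
top low foot [ 0.5336 -0.0902  0.0561]
 top 96 0.2063281397497816 [0.2028 0.2053] ((534.1556396484375, -89.94004821777344), (46.23794937133789, 29.589969635009766), 40.21977615356445)
 floor [ 0.5349 -0.0878  0.1744] 75
top set foot [0.5949 0.148  0.0565]
 top 117 0.2627553218840354 [0.2587 0.2609] ((595.38671875, 148.71730041503906), (29.830928802490234, 46.217899322509766), 76.3986587524414)
 floor [0.596  0.1442 0.2292] 119
[ 0.207  -0.5926  0.3838] [[ 0.2247 -0.9438 -0.2423]
 [-0.9744 -0.2178 -0.0553]
 [-0.0006  0.2485 -0.9686]]
```

```bash
python3 -m creep '{"dp":[[27.8,-23.1,-14],[27.8,-23.1,-14],[27.8,-23.1,-14],[27.8,-23.1,-14],[27.8,-23.1,-14],[27.8,-23.1,-14],[27.8,-23.1,-14],[27.8,-23.1,-14]],"rot":[[0,0,0],[0,0,0],[0,0,0],[0,0,0],[0,0,0],[0,0,0],[0,0,0],[0,0,0]],"hand":[0,0,0,0,0,0,0,0]}' 20
python3 -m creep '{"dp":[[27.8,-23.1,0],[27.8,-23.1,0],[27.8,-23.1,0],[27.8,-23.1,0],[27.8,-23.1,0],[27.8,-23.1,0],[27.8,-23.1,0],[27.8,-23.1,0]],"rot":[[0,0,0],[0,0,0],[0,0,0],[0,0,0],[0,0,0],[0,0,0],[0,0,0],[0,0,0]],"hand":[0,0,0,0,0,0,0,0]}' 20
python3 -m creep '{"dp":[[27.8,-23.1,0],[27.8,-23.1,0],[0,0,0],[0,0,0],[0,0,0],[0,0,0],[0,0,0],[0,0,0]],"rot":[[0,0,0],[0,0,0],[0,0,-7],[0,0,-7],[0,0,-7],[0,0,-7],[0,0,-7],[0,0,-7]],"hand":[0,0,0,0,0,0,0,0]}' 20
python3 -m creep '{"dp":[[0,0,0],[0,0,0],[0,0,0],[0,0,0],[0,0,0],[0,0,0],[0,0,0],[0,0,0]],"rot":[[0,0,-7],[0,0,-7],[0,0,-7],[0,0,-7],[0,0,-7],[0,0,-7],[0,0,-7],[0,0,-7]],"hand":[0,0,0,0,0,0,0,0]}' 20
python3 -m creep '{"dp":[[0,0,0],[0,0,0],[0,0,0],[0,0,0]],"rot":[[0,0,-7],[0,0,-7],[0,0,-5.5],[0,0,0]],"hand":[0,0,0,0]}' 20
cat > look.py <<'E'
from h import *
import sys
np.set_printoptions(precision=4,suppress=True)
s=sense(); print(s["clock"],s["ee_pos"],np.array(s["tcp_rot"]).tolist(),s["width"],s["wrist_force"])
p=snapshot("wrist"); cv2.imwrite(sys.argv[1],p["image"])
for nm,xy,zf in [("low",(.535,-.091),.194),("set",(.596,.148),.25)]:
    c=near(p,xy,.05,zf,zf+.018)
    if len(c)>20: print(nm," top",len(c),np.percentile(c[:,2],[50,90]),cv2.minAreaRect(np.float32(c[:,:2]*1000)))
    c=near(p,xy,.010,.1,.28)
    if len(c)>20: print(" floor",np.median(c,0),len(c))
    c=near(p,xy,.10,.012,.027)
    if len(c)>200: print(" foot",circ(c))
E
python3 look.py pics/w1.png
```

```text
clock: 1.92
ee_pos: [0.3164, -0.3773, 0.3465]
tcp_rot: [[0.974, 0.225, 0.0], [0.225, -0.974, -0.0], [0.0, 0.0, -1.0]]
wrist_force: [0.4, -1.0, 0.9]
width: 0.997
finger_force: 0.0
clock: 2.58
ee_pos: [0.4916, -0.1471, 0.3459]
tcp_rot: [[0.974, 0.225, 0.0], [0.225, -0.974, -0.0], [0.0, 0.0, -1.0]]
wrist_force: [-0.0, -1.5, -0.3]
width: 0.998
finger_force: 0.0
clock: 3.25
ee_pos: [0.5346, -0.0912, 0.3457]
tcp_rot: [[0.569, 0.823, 0.0], [0.823, -0.569, -0.0], [-0.0, 0.0, -1.0]]
wrist_force: [0.4, -0.8, 0.5]
width: 0.996
finger_force: 0.0
clock: 3.92
ee_pos: [0.5346, -0.0913, 0.3457]
tcp_rot: [[-0.364, 0.931, 0.0], [0.931, 0.364, -0.0], [-0.0, 0.0, -1.0]]
wrist_force: [-0.6, 0.1, 0.1]
width: 1.0
finger_force: 0.0
clock: 4.25
ee_pos: [0.5346, -0.0913, 0.3457]
tcp_rot: [[-0.653, 0.758, 0.0], [0.758, 0.653, -0.0], [-0.0, -0.0, -1.0]]
wrist_force: [-0.5, -0.5, 1.0]
width: 1.002
finger_force: 0.0
4.25 [ 0.5346 -0.0913  0.3457] [[-0.6526872513376413, 0.7576274417926555, 0.00010669597299957969], [0.7576274305735755, 0.6526872600443026, -0.00013045436984904924], [-0.00016847491277430146, -4.31010820551648e-06, -0.9999999857988133]] 1.0021514002493672 [-0.5336 -0.499   1.0265]
low  top 515 [0.2028 0.2038] ((533.4010620117188, -92.09786224365234), (45.56706237792969, 30.105520248413086), 41.12017822265625)
 floor [ 0.535  -0.0908  0.1738] 275
 foot [ 0.5325 -0.0906  0.0531]
set  top 75 [0.2545 0.2583] ((574.5750732421875, 138.97515869140625), (6.901047706604004, 3.4485161304473877), 22.838010787963867)
 floor [0.5932 0.1436 0.193 ] 1117
 foot [0.5943 0.1479 0.0538]
```

View pics/w1.png

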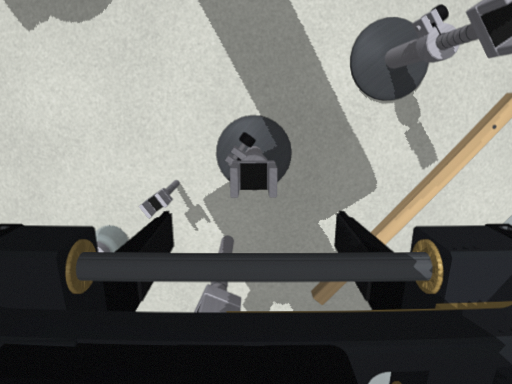

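The wrist view shows the low fork at (254,177), its cheeks square to the jaw line. The set fork is at the upper right (490,25). Descending part way and measuring again.

```bash
python3 -m creep '{"dp":[[0,0,25],[0,0,25],[0,0,25],[0,0,15],[0,0,0],[0,0,0]],"rot":[[0,0,0],[0,0,0],[0,0,0],[0,0,0],[0,0,0],[0,0,0]],"hand":[0.2,0.2,0.2,0.2,0.2,0.2]}' 8
python3 look.py pics/w2.png; python3 - <<'E'
from h import *
p=snapshot("wrist");R=np.array(sense()["tcp_rot"]);t=np.array(sense()["ee_pos"])
c=near(p,t[:2],.04,.196,.21); q=(c-t)@R
print("tool frame: y ext",np.percentile(q[:,1]*1000,[0,1,99,100]),"x ext",np.percentile(q[:,0]*1000,[0,1,99,100]),cv2.minAreaRect(np.float32(q[:,:2]*1000)), np.percentile(c[:,2],[10,50,90]))
E
```

```text
clock: 4.8
ee_pos: [0.5347, -0.0913, 0.2556]
tcp_rot: [[-0.648, 0.762, -0.001], [0.762, 0.648, 0.0], [0.001, -0.001, -1.0]]
wrist_force: [1.0, -0.1, 0.4]
width: 0.802
finger_force: 0.0
4.8 [ 0.5347 -0.0913  0.2556] [[-0.6475001513784081, 0.7620648262926905, -0.0008686152371586218], [0.7620649759196956, 0.6475005225103796, 0.0002140684449187792], [0.000725562852212465, -0.0005233318992985506, -0.9999995998410552]] 0.8022183699670878 [ 0.979  -0.1458  0.369 ]
low  top 1071 [0.2027 0.2036] ((533.5743408203125, -91.81975555419922), (46.105186462402344, 30.244243621826172), 41.02153015136719)
 floor [ 0.535  -0.0909  0.1738] 496
 foot [ 0.5327 -0.0914  0.0537]
 floor [0.5916 0.1424 0.1476] 376
 foot [0.5943 0.1469 0.0541]
tool frame: y ext [-24.62358865 -24.30102778  21.11670013  21.38805494] x ext [-14.29310697 -13.58241168  15.72445413  16.06629525] ((1.011918067932129, -1.7182693481445312), (45.75916290283203, 29.74847412109375), 88.88343811035156) [0.20145679 0.20281031 0.20360401]
```

```bash
python3 -m creep '{"dp":[[0.5,-0.8,20],[0,0,20],[0,0,15],[0,0,10],[0,0,5],[0,0,0]],"rot":[[0,0,0],[0,0,0],[0,0,0],[0,0,0],[0,0,0],[0,0,0]],"hand":[0.2,0.2,0.2,0.2,0.2,0.2]}' 4
python3 -m creep '{"dp":[[0,0,0],[0,0,0],[0,0,0],[0,0,0],[0,0,0],[0,0,0]],"rot":[[0,0,0],[0,0,0],[0,0,0],[0,0,0],[0,0,0],[0,0,0]],"hand":[0.44,0.46,0.48,0.5,0.52,0.54]}' 4
python3 -m creep '{"dp":[[0,0,0],[0,0,0],[0,0,0],[0,0,0]],"rot":[[0,0,0],[0,0,0],[0,0,0],[0,0,0]],"hand":[0.56,0.58,0.6,0.6]}' 4
python3 -c '
from cell import sense; import numpy as np
s=sense(); print(np.array(s["wrist_force"])@np.array(s["tcp_rot"]),s["wrist_torque"],s["width"])'
```

```text
clock: 5.4
ee_pos: [0.5338, -0.0915, 0.1856]
tcp_rot: [[-0.649, 0.761, -0.0], [0.761, 0.649, -0.0], [0.0, -0.0, -1.0]]
wrist_force: [-0.1, -0.0, 1.0]
width: 0.801
finger_force: 0.0
clock: 5.9
ee_pos: [0.5338, -0.0915, 0.1859]
tcp_rot: [[-0.649, 0.76, 0.0], [0.76, 0.649, -0.0], [-0.0, 0.0, -1.0]]
wrist_force: [-0.7, 0.3, 1.7]
width: 0.483
finger_force: 4.0
clock: 6.23
ee_pos: [0.5339, -0.0915, 0.1859]
tcp_rot: [[-0.649, 0.76, 0.001], [0.76, 0.649, -0.0], [-0.001, 0.0, -1.0]]
wrist_force: [-0.0, 0.2, 5.3]
width: 0.486
finger_force: 4.0
[ 0.13552985  0.10510224 -5.30823235] [ 0.07160026 -0.12925998  0.00850034] 0.48557410028925974
```

Gripped at 46 mm with no side load. Firming the grip, then turning +54.9° about tool z, and checking side forces as I go.

```bash
cat > f.py <<'E'
from cell import sense; import numpy as np
s=sense(); R=np.array(s["tcp_rot"]); print("toolF",(np.array(s["wrist_force"])@R).round(2),"T",(np.array(s["wrist_torque"])@R).round(3),"yaw_y",np.degrees(np.arctan2(R[1,1],R[0,1])).round(2),"p",np.round(s["ee_pos"],5),s["finger_force"])
E
python3 -m creep '{"dp":[[0,0,0],[0,0,0],[0,0,0]],"rot":[[0,0,0],[0,0,0],[0,0,0]],"hand":[0.65,0.65,0.65]}' 25 >/dev/null; python3 f.py
python3 -m creep '{"dp":[[0,0,0],[0,0,0],[0,0,0],[0,0,0],[0,0,0]],"rot":[[0,0,2],[0,0,4],[0,0,4],[0,0,2],[0,0,0]],"hand":[0.65,0.65,0.65,0.65,0.65]}' 25 >/dev/null; python3 f.py
```

```text
toolF [ 0.19 -0.46 -5.34] T [-0.1   -0.024 -0.023] yaw_y 40.49 p [ 0.5339  -0.09149  0.18588] 24.92811743170023
toolF [-0.37  0.32 -4.53] T [-0.388  0.019 -0.012] yaw_y 28.4 p [ 0.534   -0.09149  0.18589] 24.92679253220558
```

```bash
python3 -m creep '{"dp":[[0,0,0],[0,0,0],[0,0,0],[0,0,0],[0,0,0],[0,0,0]],"rot":[[0,0,3],[0,0,5],[0,0,5],[0,0,5],[0,0,3],[0,0,0]],"hand":[0.65,0.65,0.65,0.65,0.65,0.65]}' 25 >/dev/null; python3 f.py
python3 -m creep '{"dp":[[0,0,0],[0,0,0],[0,0,0],[0,0,0],[0,0,0],[0,0,0],[0,0,0]],"rot":[[0,0,3],[0,0,5],[0,0,5],[0,0,5],[0,0,3],[0,0,0.8],[0,0,0]],"hand":[0.65,0.65,0.65,0.65,0.65,0.65,0.65]}' 25 >/dev/null; python3 f.py
python3 - <<'E'
from h import *
np.set_printoptions(precision=4,suppress=True)
t=np.array(sense()["ee_pos"])
for n in ["wrist","top","scene"]:
    p=snapshot(n); cv2.imwrite(f"pics/{n}3.png",p["image"])
    for nm,xy,z0,z1 in [("low",(.534,-.0915),.196,.209),("set",(.596,.148),.249,.266)]:
        c=near(p,xy,.04,z0,z1)
        if len(c)>20: print(n,nm,len(c),np.percentile(c[:,2],[50,90]),cv2.minAreaRect(np.float32(c[:,:2]*1000)))
        print("  foot",circ(near(p,xy,.1,.012,.027)))
        c=near(p,xy,.01,z0-.04,z1)
        if len(c)>20: print("  floor",np.median(c,0))
E
```

```text
toolF [ 1.3   2.33 -4.32] T [-0.892  0.175 -0.007] yaw_y 7.42 p [ 0.53432 -0.09148  0.18585] 24.928852133452892
toolF [ 3.37  5.65 -0.59] T [-1.482  0.527 -0.04 ] yaw_y -14.19 p [ 0.53497 -0.09156  0.18591] 24.939648918807507
wrist low 1644 [0.2027 0.2056] ((533.5983276367188, -92.18307495117188), (30.619693756103516, 65.4131088256836), 77.52754974365234)
  foot [ 0.5348 -0.0901  0.0529]
  floor [ 0.534  -0.0914  0.1738]Traceback (most recent call last):
  File "<stdin>", line 9, in <module>
  File "h.py", line 21, in circ
    h=cv2.convexHull(np.float32(c[:,:2])).reshape(-1,2)
      ^^^^^^^^^^^^^^^^^^^^^^^^^^^^^^^^^^^^^^^^^^^
AttributeError: 'NoneType' object has no attribute 'reshape'
```

```bash
python3 -m creep '{"dp":[[0.2,0.5,0],[0.2,0.5,0],[0,0,0]],"rot":[[0,0,0],[0,0,0],[0,0,0]],"hand":[0.65,0.65,0.65]}' 25 >/dev/null; python3 f.py
python3 - <<'E'
from h import *
np.set_printoptions(precision=4,suppress=True)
for n in ["top","scene"]:
    p=snapshot(n); cv2.imwrite(f"pics/{n}3.png",p["image"])
    for nm,xy,z0,z1 in [("low",(.534,-.0915),.196,.209),("set",(.596,.148),.249,.266)]:
        c=near(p,xy,.04,z0,z1)
        if len(c)>20: print(n,nm,len(c),np.percentile(c[:,2],[50,90]),cv2.minAreaRect(np.float32(c[:,:2]*1000)))
        c=near(p,xy,.1,.012,.027)
        if len(c)>100: print("  foot",circ(c))
        c=near(p,xy,.01,z0-.04,z1)
        if len(c)>20: print("  floor",np.median(c,0))
E
```

```text
toolF [ 0.41  2.68 -5.3 ] T [-1.136  0.046  0.015] yaw_y -14.2 p [ 0.53523 -0.09152  0.18586] 24.94213381782174
top set 108 [0.2591 0.2611] ((595.448486328125, 148.52444458007812), (30.089366912841797, 46.181175231933594), 74.40765380859375)
  foot [0.5961 0.1495 0.0567]
  floor [0.596  0.1483 0.2301]
scene low 52 [0.2038 0.2064] ((534.4483642578125, -101.3731689453125), (24.942285537719727, 62.8896369934082), 62.12851333618164)
  foot [ 0.5373 -0.0933  0.0575]
scene set 89 [0.2579 0.2615] ((598.0001831054688, 145.8963165283203), (32.14767074584961, 48.34584045410156), 78.44054412841797)
  foot [0.5998 0.1455 0.0568]
  floor [0.5936 0.1474 0.2307]
```

View pics/wrist3.png

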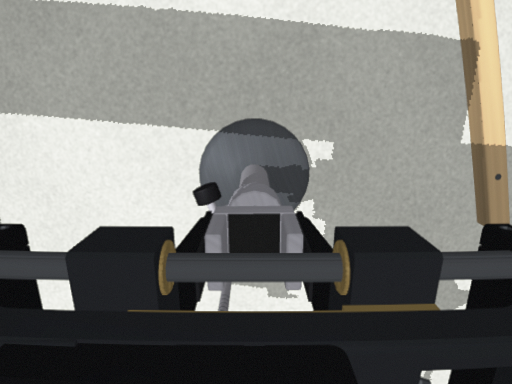

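```bash
python3 -m creep '{"dp":[[0,0.1,0],[0,0.1,0],[0,0,0]],"rot":[[-0.15,0,0],[-0.15,0,0],[0,0,0]],"hand":[0.65,0.65,0.65]}' 25 >/dev/null; python3 f.py
python3 -m creep '{"dp":[[0,0,-2],[0,0,-3],[0,0,0]],"rot":[[0,0,0],[0,0,0],[0,0,0]],"hand":[0.65,0.65,0.65]}' 25 >/dev/null; python3 f.py
```

```text
toolF [ 1.74  2.6  -6.77] T [-0.431  0.156 -0.03 ] yaw_y -14.27 p [ 0.53485 -0.09131  0.18585] 24.93135664612055
toolF [1.44 3.26 1.08] T [-0.839  0.434 -0.004] yaw_y -14.29 p [ 0.5347  -0.09116  0.19027] 24.929303973913193
```

```bash
python3 -m creep '{"dp":[[0.2,0.4,-2],[0,0,-2],[0,0,0]],"rot":[[-0.15,0.1,0],[0,0,0],[0,0,0]],"hand":[0.65,0.65,0.65]}' 25 >/dev/null; python3 f.py
python3 -m creep '{"dp":[[0,0,-4],[0,0,-4],[0,0,0]],"rot":[[0,0,0],[0,0,0],[0,0,0]],"hand":[0.65,0.65,0.65]}' 25 >/dev/null; python3 f.py
```

```text
toolF [-0.14 -0.85  3.24] T [-0.07  -0.052 -0.004] yaw_y -14.29 p [ 0.53478 -0.09122  0.19455] 24.926333650946617
toolF [-0.11 -1.68  2.79] T [0.205 0.016 0.016] yaw_y -14.3 p [ 0.53514 -0.09129  0.20339] 24.925811290740967
```

```bash
python3 -m creep '{"dp":[[0,-0.2,-4],[0,0,-5],[0,-0.1,-5],[0,0,-4],[0,0,0]],"rot":[[0,0,0],[0,0,0],[0,0,0],[0,0,0],[0,0,0]],"hand":[0.65,0.65,0.65,0.65,0.65]}' 25 >/dev/null; python3 f.py
python3 -m creep '{"dp":[[0,-0.2,-4],[0,0,-5],[0,-0.1,-4],[0,0,-2],[0,0,0]],"rot":[[0,0,0],[0,0,0],[0,0,0],[0,0,0],[0,0,0]],"hand":[0.65,0.65,0.65,0.65,0.65]}' 25 >/dev/null; python3 f.py
cat > cmp.py <<'E'
from h import *
import sys
np.set_printoptions(precision=4,suppress=True)
t=np.array(sense()["ee_pos"])
for n in ["wrist","top","scene"]:
    p=snapshot(n); cv2.imwrite(f"pics/{n}{sys.argv[1]}.png",p["image"])
    for nm,xy,z0,z1 in [("low",t[:2],t[2]-.02,t[2]+.027),("set",(.5965,.148),.21,.275)]:
        c=near(p,xy,.035,z0,z1); f=near(p,xy,.009,z0,z1); b=near(p,xy,.1,.012,.027)
        print(n,nm,len(c),"floor",np.median(f,0) if len(f) else None,len(f), "foot",circ(b) if len(b)>100 else None)
        c=c[c[:,2]>c[:,2].max()-.008] if len(c) else c
        if len(c)>20: print("   top",len(c),np.percentile(c[:,2],[50,80,95]),cv2.minAreaRect(np.float32(c[:,:2]*1000)))
E
python3 cmp.py 4
```

```text
toolF [-1.06 -0.46  3.85] T [0.026 0.062 0.014] yaw_y -14.31 p [ 0.53496 -0.09121  0.2216 ] 24.92585889995098
toolF [ 0.02 -0.67  2.85] T [-0.102 -0.026  0.038] yaw_y -14.3 p [ 0.53464 -0.09118  0.23618] 24.92629934102297
wrist low 5536 floor [ 0.5346 -0.0912  0.2241] 746 foot [ 0.5341 -0.0909  0.0531]
   top 418 [0.2595 0.2619 0.2629] ((534.3154907226562, -89.68702697753906), (22.890474319458008, 64.40393829345703), 75.85816192626953)
wrist set 0 floor None 0 foot None
top low 0 floor None 0 foot None
top set 326 floor [0.5964 0.1476 0.2297] 45 foot [0.5942 0.1477 0.0572]
   top 96 [0.2591 0.2603 0.2621] ((596.0086669921875, 148.72354125976562), (30.271072387695312, 46.74906539916992), 76.20305633544922)
scene low 197 floor [ 0.532  -0.0971  0.2236] 9 foot [ 0.5376 -0.0953  0.0575]
scene set 272 floor [0.5953 0.1454 0.2302] 17 foot [0.5993 0.1446 0.0576]
   top 52 [0.2599 0.2614 0.263 ] ((597.7052612304688, 146.44137573242188), (30.43424415588379, 47.564247131347656), 74.53272247314453)
```

```bash
python3 - <<'E'
from h import *
np.set_printoptions(precision=4,suppress=True)
for n in ["top","scene"]:
    F=[];T=[];D=[];X=[];G=[]
    for i in range(6):
        p=snapshot(n); a=cloud(p,np.ones(p["z_map"].shape,bool)); r=lambda x,y:np.hypot(a[:,0]-x,a[:,1]-y)
        d=r(.5965,.148); T.append(np.median(a[(d>.075)&(d<.12)&(abs(a[:,2])<.008),2]))
        D.append(np.median(a[(d>.03)&(d<.05)&(abs(a[:,2]-.02)<.008),2]))
        f=a[(d<.013)&(a[:,2]>.222)&(a[:,2]<.24)]; F.append([len(f),np.median(f[:,2]),f[:,2].mean()])
        c=a[(d<.035)&(a[:,2]>.25)]; X.append(np.percentile(c[:,2],[50,75,90,100]))
        d=r(.535,-.0915); G.append([np.median(a[(d>.075)&(d<.12)&(abs(a[:,2])<.008),2]),np.median(a[(d>.03)&(d<.05)&(abs(a[:,2]-.02)<.008),2])])
    print(n,"table",np.mean(T),"disc",np.mean(D),"floor",np.mean(F,0),"tops",np.mean(X,0),"low table/disc",np.mean(G,0))
print(sense()["clock"])
E
```

```text
top table -0.00025476275315664915 disc 0.01496906939267989 floor [93.5     0.2303  0.2302] tops [0.2589 0.2601 0.261  0.2626] low table/disc [-0.0003     nan]
scene table 0.00011691162827022945 disc 0.015701712404255663 floor [36.1667  0.2307  0.2306] tops [0.258  0.2603 0.2622 0.2651] low table/disc [0.0002 0.0155]
10.9667
  return _methods._mean(a, axis=axis, dtype=dtype,
  ret = ret.dtype.type(ret / rcount)
```

View pics/scene4.png

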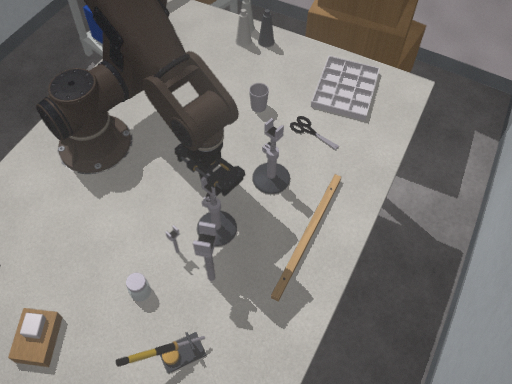

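```bash
python3 -m creep '{"dp":[[0,0,-2],[0,0,-2],[0,0,-1.5],[0,0,0],[0,0,0]],"rot":[[0,0,0],[0,0,0],[0,0,0],[0,0,0],[0,0,0]],"hand":[0.65,0.65,0.65,0.65,0.65]}' 25 >/dev/null; python3 f.py
python3 cmp.py 5; python3 - <<'E'
import cv2,numpy as np
s=cv2.imread("pics/scene5.png");w=cv2.imread("pics/wrist5.png")
cv2.imwrite("pics/c5.png",np.hstack([cv2.resize(s[110:260,160:310],(400,400),interpolation=cv2.INTER_CUBIC),cv2.resize(w,(400,400))]))
E
```

```text
toolF [0.26 0.48 3.97] T [-0.09  -0.015 -0.029] yaw_y -14.31 p [ 0.53443 -0.09112  0.24126] 24.926240891218185
wrist low 5531 floor [ 0.5345 -0.0909  0.2292] 749 foot [ 0.5339 -0.0909  0.0534]
   top 405 [0.2646 0.2669 0.2679] ((534.1428833007812, -89.65306091308594), (22.691198348999023, 64.19551086425781), 75.68716430664062)
wrist set 0 floor None 0 foot None
top low 0 floor None 0 foot None
top set 328 floor [0.5969 0.1476 0.2301] 44 foot [0.5959 0.1485 0.0573]
   top 95 [0.2592 0.2603 0.262 ] ((595.61962890625, 148.3686981201172), (30.41819190979004, 45.573997497558594), 74.83363342285156)
scene low 206 floor [ 0.5313 -0.0962  0.2307] 8 foot [ 0.5379 -0.0972  0.0574]
   top 24 [0.2637 0.2653 0.2675] ((532.5361938476562, -101.61080932617188), (20.773725509643555, 60.68724822998047), 59.508018493652344)
scene set 275 floor [0.5952 0.1463 0.231 ] 21 foot [0.598  0.145  0.0571]
   top 55 [0.2594 0.2615 0.263 ] ((597.2649536132812, 146.43099975585938), (29.53763198852539, 49.016090393066406), 76.61396026611328)
```

View pics/c5.png

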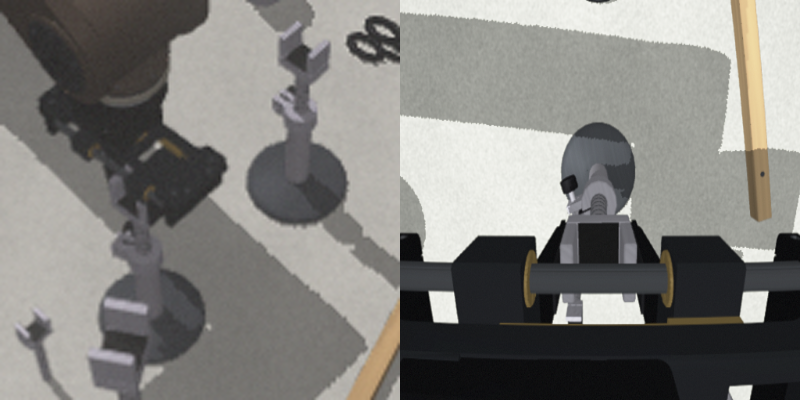

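The crop shows the fork gripped at left (130,195) with its rod still in the collar. The slot runs toward the set fork at (303,50), and the low stand has not moved. A last 0.5 mm up, then hand in.

```bash
python3 -m creep '{"dp":[[0,0,-0.5],[0,0,0],[0,0,0],[0,0,0]],"rot":[[0,0,0],[0,0,0],[0,0,0],[0,0,0]],"hand":[0.65,0.65,0.65,0.65]}' 25 >/dev/null; python3 f.py; python3 -c '
from cell import sign_off; print(sign_off())'
```

```text
toolF [ 0.04 -0.02  1.84] T [-0.098  0.013  0.014] yaw_y -14.3 p [ 0.5344  -0.09111  0.24159] 24.926188811659813
the job is handed in; nothing more can be done
None
```

The job is handed in: the low rod's slot is lined up with the set fork to within about 1°, and it is drawn up 55.7 mm, level with the set fork to within about 1 mm by the cameras. The arm still grips it at 25 N with almost no side load, and neither stand shifted measurably.

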